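# Shut the splash pan round the potter's wheel

### The arm

A 6-joint arm with a two-finger parallel gripper is mounted at the origin on the work surface. World frame = base frame: x ahead of the robot, y to its left, z up, the work surface at z = 0. Lengths are in m, angles in degrees, forces in N, time in s.
With the tool pointing down it reaches from about 0.325 to 0.85 m from the base axis. Payload 15.5 kg.
Tool frame: the origin (TCP) lies midway between the tips of the shut fingers; the grasp point (between the pads) lies 19 mm behind it (manip.pinch_z is the distance from the TCP to the grasp point, in m); y points along the fingers, x is the direction in which the jaws open and shut, and the axes are right-handed (so a half turn about y gives the same grasp; the last joint's range is limited). The gripper opens to 91 mm and grips with 3 to 60 N. Pads are 32 mm wide; open, the fingers measure 118 mm over their backs; the gripper's body (76 mm by 178 mm) begins 60 mm behind the grasp point.
Start: joints at [-75.888, 28.281, 77.091, -0, 74.628, -5.472], TCP at [0.209, -0.589, 0.214] pointing down, gripper open.
Joint ranges: [-166.48, 166.48], [-47.26, 123.95], [12.59, 153.08], [-70.14, 250.14], [6.76, 159.57], [-176.63, 176.63]. Speed limits (degrees/s): [108.29, 108.29, 147.25, 172.46, 172.46, 172.46].

### API

Orientations are given as [roll, pitch, yaw] about the fixed x, y, z axes, in that order (R = Rz(yaw) Ry(pitch) Rx(roll)).
In Python, from bench import manip, imaging gives the robot as it stands.
- The arm moves only by the tool jog_arm, never from a script. Its arguments are lists of equal length, an entry for each row: "translation": the shift along the tool's x, y, z in cm, a list of three; "yaw": the turn about the tool's y in degrees. A call has 1 to 12 rows; each row shifts and turns the commanded pose from where the row before left it, along the tool's axes as they then stand; what a row does not reach is not made up. A row lasts 1/10 s, in which the tool goes at most 50 mm and 8.59 degrees, less where a joint would pass 70% of its speed; a pose out of reach is approached as far as the arm can. A call is refused whole if a number of a shift passes 5 or a number of a turn 8.59, either way. A call with a gripper value outside its range is refused whole. "fingers" is the finger opening in cm, from 0 to 9.12, set as the call begins (left out, the last holds). The fingers move at their own pace and stop on an object; "newtons" is the grip in N (left out, the last holds). Time passes only in rows, so rows that do not move let the fingers close. It gives the time, the measured TCP pose, the force and the opening at its end, in the units of the state.
- manip.read_state(): the state, without advancing time (a new reading comes with each control period).
- imaging.snapshot(name): name is "scene" or "top"; returns (picture, depth): 384x512x3 uint8, red, green, blue; 384x512 float32, m along the optical axis (not along the pixel's ray), 0 where there is no reading.
- imaging.camera_params(name): a dict with "fx", "fy", "cx", "cy" (pixels), "rvec" (rotation vector, rad) and "tvec" (3), from world to camera coordinates, as OpenCV has them. Camera axes: x right, y down, z forward; pixel columns grow to the right and rows downward; lengths in m; the calibration is good to about 2 mm. A picture is of the moment at which its call begins. camera_params takes no time and is no camera call.
- manip.close_job(): hands the job in, once; it reports no verdict.
The state is a dict: "time_s": time; "qpos": joint angles; "joint_velocities": joint speeds; "effort": joint torques, N m; "ee_pos": TCP position; "ee_rot": TCP orientation; "wrist_force": force on the tool from outside, world axes, zero at the start; "torque": the same for the moment, N m; "gripper_width": finger opening in m.
Only numpy, scipy, OpenCV 4.12 (cv2) and the standard library are available. Lean on these libraries where they do the work, as an engineer would, in place of code of your own. Each camera call takes 0.05 s, during which the arm holds its last target.

### The job

Get the wheel ready for trimming: push the two halves of the splash pan shut around the wheel head with your fingertips, until they meet along the whole seam. Only push them along the deck, do not lift or tip them, and leave the bowl on the wheel head and the things on the bench undisturbed.

Things in the scene. Friction and masses are not known exactly. Their poses are not given: they have to be found in the camera images.
- wheel: Table-top electric potter's wheel, fixed: housing 410 mm (its x) by 510 mm (its y), flat deck 160 mm above the bench. Origin on the bench under the wheel axis; front (-x) towards the robot, turned up to 0.3 rad; +y is left as the robot sees it. Two ribs 10 mm high on the deck (inner faces at x = -172 and +172 mm) guide the pan halves along y.
- wheel_axis (a point): The wheel axis at deck height (160 mm above the bench), axes as wheel. Round aluminium wheel head on it, 220 mm across, from 188 to 200 mm above the bench; under it on the deck a 100 x 100 x 28 mm bearing block, round which the halves' notched floors close with 1.5 mm play.
- pan_left: Loose grey plastic splash-pan half on the wheel's left, drawn out 45 to 90 mm along the wheel's +y. D-shaped tray, 340 mm along the seam, 170 mm deep, 60 mm tall, walls 5 mm, about 0.6 kg, open on the seam side. Origin: middle of the seam, on the deck; own +y points outward to the end wall. Shut: origin on the wheel axis.
- pan_right: The same part turned half round, on the wheel's right, drawn out 45 to 90 mm along the wheel's -y; its own +y points outward, along the wheel's -y. Each half slides along the deck at 2 to 6 N and stops firmly when home, against the bearing block or the other half. Hard pushes high on the wall can tip it.
- pan_left_end (a point): Middle of the outer face of pan_left's end wall, 170 mm out from its origin (own y), 30 mm above the deck. The face is upright, flat for 110 mm to either side (own x), then the corners are rounded (60 mm).
- pan_right_end (a point): The same point on pan_right's end wall.
- pan_left_seam_a (a point): Point on the floor edge of pan_left along its seam, towards one end: own x = -120 mm, y = 0, 5 mm above the deck. Meets pan_right_seam_b when shut.
- pan_left_seam_b (a point): The matching point towards the other end of pan_left's seam: own x = +120 mm. Meets pan_right_seam_a when shut.
- pan_right_seam_a (a point): Point on the floor edge of pan_right along its seam, towards one end: own x = -120 mm, y = 0, 5 mm above the deck.
- pan_right_seam_b (a point): The matching point towards the other end of pan_right's seam: own x = +120 mm.
- bowl: Leather-hard bowl, upside down in the middle of the wheel head, 140 mm across, 54 mm tall (foot at 254 mm above the bench). Origin: centre of its rim, on the wheel head. Bystander.
- crock: Dark brown water crock on the bench to one side of the wheel, 132 mm across, 118 mm tall. Origin: centre of its underside. Bystander.
- rice_bowl: Finished open bowl on the bench to the other side of the wheel, 124 mm across, 60 mm tall. Origin: centre of its underside. Bystander.
- loop_tool: Trimming tool lying on the bench left of the wheel, 175 mm long, 14 mm thick wooden handle, steel loop. Origin: on the bench under its middle. Bystander.

How it is judged (in metres and radians):
At the end, for the whole second after the job is handed in: Both halves lie flat and still on the deck, each within 8 mm of its home place round the wheel axis, with the matching seam points meeting within 6 mm towards both ends (the ribs leave up to 3 mm of sideways play); bowl within 8 mm of where it stood, things on the bench within 20 mm (distance between pan_left_seam_a and pan_right_seam_b below 0.006 m and distance between pan_left_seam_b and pan_right_seam_a below 0.006 m and horizontal distance between each of pan_left, pan_right and wheel_axis below 0.008 m and z of each of pan_left, pan_right in the frame of wheel below 0.164 m and angle between each of pan_left, pan_right's own z axis and vertical below 0.03 rad and linear speed of each of pan_left, pan_right below 0.01 m/s and distance of bowl from where it was at the start of the episode below 0.008 m and distance of each of crock, rice_bowl, loop_tool from where it was at the start of the episode below 0.02 m); the robot touches nothing.
It fails at once if a pan half is lifted (25 mm) or tipped (0.15 rad, about 9 degrees) (z of any of pan_left_end, pan_right_end in the frame of wheel above 0.215 m or z of any of pan_left, pan_right in the frame of wheel above 0.185 m or angle between any of pan_left, pan_right's own z axis and vertical above 0.15 rad).
It fails at once if the bowl on the wheel head is shifted by more than 8 mm or tilted (distance of bowl from where it was at the start of the episode above 0.008 m or angle between bowl's own z axis and vertical above 0.1 rad).
It fails at once if a thing on the bench is shifted by more than 20 mm (distance of any of crock, rice_bowl, loop_tool from where it was at the start of the episode above 0.02 m).
It also fails if it takes over 51 s, if anything falls off the work surface, if the arm or the gripper's body presses on something with over 40 N, if the wrist force passes 120 N, or if a joint passes its speed limit or range.

## Working session

There is one attempt and no reset: what is moved stays moved. The work goes in short steps, Python scripts to look and compute and a tool call to move; the robot and the scene stay as the last step left them, time stands still between calls to the robot, and variables do not carry over. Pictures are saved under pics/ and viewed, and the job is handed in when it is done.

Besides the shell and the picture viewer there is one more tool, called after "Emit:" as name([rows], argument=value, ...), one row to a line, values as JSON. jog_arm: Moves the arm, as the interface text tells. Its arguments: {"type":"object","properties":{"translation":{"type":"array","items":{"type":"array","items":{"type":"number"}}},"yaw":{"type":"array","items":{"type":"number"}},"fingers":{"type":"number"},"newtons":{"type":"number"}},"required":["translation","yaw"]}

```bash
mkdir -p pics; cat > h.py <<'E'
import numpy as np,cv2
from bench import manip,imaging
def snap(n,f):
    im,d=imaging.snapshot(n); cv2.imwrite(f'pics/{f}.png',cv2.cvtColor(im,cv2.COLOR_RGB2BGR)); np.save(f'pics/{f}.npy',d); return im,d
def cam(n):
    p=imaging.camera_params(n); R=cv2.Rodrigues(np.array(p['rvec'],float))[0]; return p,R,np.array(p['tvec'],float).ravel()
def world(n,d):
    p,R,t=cam(n); v,u=np.mgrid[0:d.shape[0],0:d.shape[1]]
    P=np.stack([(u-p['cx'])/p['fx']*d,(v-p['cy'])/p['fy']*d,d],-1)
    return (P-t)@R
E
python3 - <<'E'
from h import *
for n in('top','scene'):
    im,d=snap(n,n+'0'); p,R,t=cam(n); print(n,p['fx'],-R.T@t)
print(manip.read_state())
E
```

```text
top 415.33287724376805 [ 0.39046406 -0.01471164  1.70616655]
scene 457.2115252154001 [1.35490944 0.42401033 1.21507287]
{'time_s': 0.1, 'qpos': array([-7.58884960e+01,  2.83104529e+01,  7.71228517e+01,  8.60171668e-04,
        7.46280461e+01, -5.47146947e+00]), 'joint_velocities': array([ 0.02052382, -0.05284634, -0.0956192 , -0.0322239 ,  0.05247499,
        0.07667068]), 'effort': array([ 6.78649576e-04, -8.80245423e+01, -3.82541156e+01,  7.08339410e-02,
        4.82607842e-02, -9.18135174e-05]), 'ee_pos': array([ 0.20941165, -0.58852097,  0.21341166]), 'ee_rot': array([-8.99933248e+01,  6.09921271e-02, -7.04172515e+01]), 'wrist_force': array([-0.71789586,  1.24998754, -0.1260326 ]), 'torque': array([-0.01733779, -0.03930051, -0.09160464]), 'gripper_width': 0.09102092534193948}
```

View pics/top0.png

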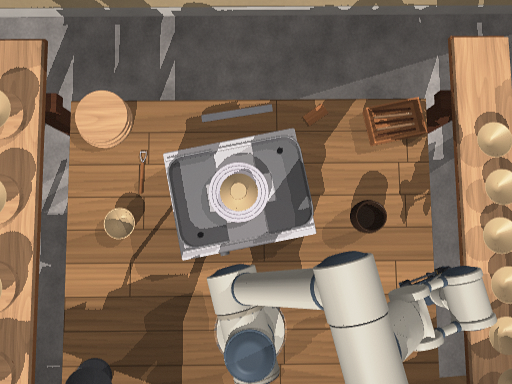

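View pics/scene0.png

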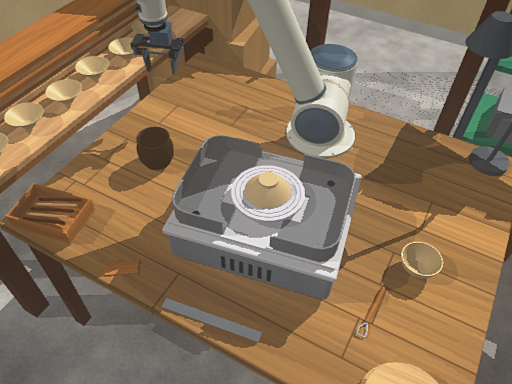

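```bash
python3 - <<'E'
from h import *
d=np.load('pics/top0.npy'); W=world('top',d)
v,u=np.mgrid[0:384,0:512]
roi=(u>150)&(u<330)&(v>115)&(v<265)
z=W[...,2]
b=roi&(z>.235)&(z<.27)&(np.hypot(u-239,v-192)<35)
print('bowl',b.sum(),W[b].mean(0),z[b].max())
h=roi&(abs(z-.2)<.006)&(np.hypot(u-239,v-192)<35)
pts=W[h][:,:2]
A=np.c_[2*pts,np.ones(len(pts))]
hull=cv2.convexHull(pts.astype(np.float32)); print('head',cv2.minEnclosingCircle(hull))
f=roi&(z>.205)&(z<.23)&(np.hypot(u-239,v-192)>45)
print('wall',f.sum(),np.median(z[f]))
r=cv2.minAreaRect(W[f][:,:2].astype(np.float32)); print(r); print(cv2.boxPoints(r))
k=roi&(abs(z-.16)<.012); 
r=cv2.minAreaRect(W[k][:,:2].astype(np.float32)); print('deck',r,cv2.boxPoints(r))
im=cv2.imread('pics/top0.png'); c=im[115:265,150:330]; 
m=f[115:265,150:330]
c4=cv2.resize(c,None,fx=4,fy=4,interpolation=cv2.INTER_CUBIC); cv2.imwrite('pics/c0.png',c4)
c2=c.copy();c2[m]=(0,0,255);c2[k[115:265,150:330]]=(0,255,0);cv2.imwrite('pics/c1.png',cv2.resize(c2,None,fx=4,fy=4,interpolation=0))
E
```

```text
bowl 389 [0.53572307 0.03740203 0.24666923] 0.2609654724178151
head ((0.5368878841400146, 0.03905654326081276), 0.10955779254436493)
wall 770 0.21979407552033922
((0.538745105266571, 0.032336533069610596), (0.3424666225910187, 0.49421408772468567), 10.821943283081055)
[[ 0.32416093  0.24289854]
 [ 0.41695333 -0.24252616]
 [ 0.7533293  -0.17822547]
 [ 0.6605369   0.30719924]]
deck ((0.5373307466506958, 0.03919067978858948), (0.4102214276790619, 0.5105772614479065), 10.666104316711426) [[ 0.2885137   0.25210556]
 [ 0.383014   -0.24965015]
 [ 0.78614783 -0.1737242 ]
 [ 0.6916475   0.3280315 ]]
```

View pics/c0.png

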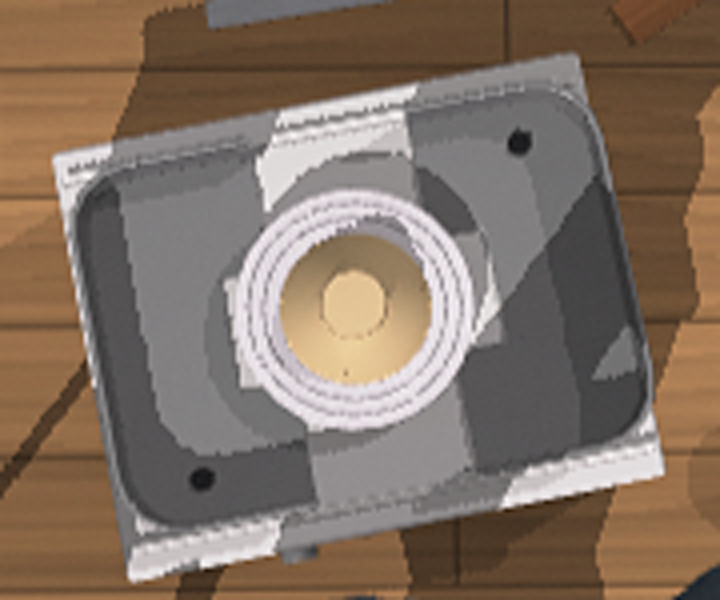

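View pics/c1.png

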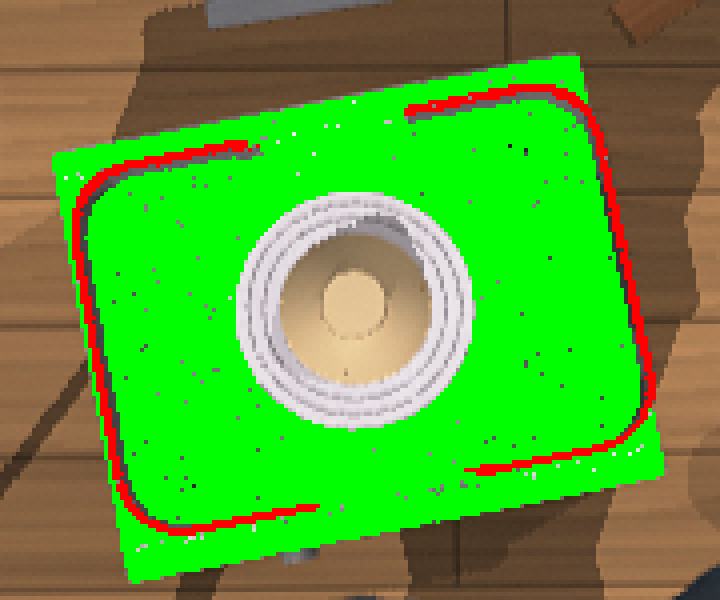

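Emit:
jog_arm([
  [0,-1,0],
  [0,-1,0],
  [0,-1,0],
  [0,-1,0],
  [0,-1,0],
  [0,-1,0],
  [0,-1,0],
  [0,-1,0],
  [0,-1,0],
  [0,-1,0],
  [0,0,0],
], yaw=[-8.1,-8.1,-8.1,-8.1,-8.1,-8.1,-8.1,-8.1,-8.1,-8.2,0])

```text
time_s: 1.2
ee_pos: [0.2096, -0.5892, 0.3149]
ee_rot: [-90.1, -0.0, 10.9]
wrist_force: [-0.1, 0.2, 0.8]
gripper_width: 0.091
```

```bash
python3 - <<'E'
from h import *
s=manip.read_state();print(s['ee_pos'],s['ee_rot'],s['time_s'])
C=np.array([.537,.039]);a=np.radians(10.75);X=np.array([np.cos(a),np.sin(a)]);Y=np.array([-X[1],X[0]])
p=s['ee_pos'][:2]-C; print('TCP in wheel',p@X,p@Y)
d=np.load('pics/top0.npy'); W=world('top',d);print(W[215,368],W[224,119])
# walls in wheel frame
z=W[...,2];q=W[...,:2]-C;x=q@X;y=q@Y
for sg in(1,-1):
  for lo,hi in((-.1,-.05),(-.05,0),(0,.05),(.05,.1)):
    m=(z>.213)&(z<.226)&(x>lo)&(x<hi)&(sg*y>.2)&(sg*y<.27); print(sg,lo,m.sum(),(y[m].max() if sg>0 else y[m].min()),y[m].mean())
E
```

```text
[ 0.20960302 -0.58921746  0.31485899] [-9.00869086e+01 -4.88453430e-03  1.08506440e+01] 1.2
TCP in wheel -0.4388289480698233 -0.5561250861989618
[ 0.4558092  -0.48409014  0.00899179] [0.42880009 0.53253685 0.00701541]
1 -0.1 27 0.23857819016485035 0.23522829092047207
1 -0.05 28 0.24022324234337622 0.23593676970005742
1 0 27 0.23858578763615815 0.23507191625019205
1 0.05 28 0.23922963399121033 0.2355883541082829
-1 -0.1 26 -0.2520551200834144 -0.24883216269261835
-1 -0.05 25 -0.2526032498870024 -0.24890525233354452
-1 0 23 -0.25276095446242386 -0.24894714711688848
-1 0.05 23 -0.2514039872461444 -0.24815231774498467
```

Emit:
jog_arm([
  [4,0,2.3],
  [4,0,2.3],
  [4,0,2.3],
  [4,0,2.3],
  [4,0,2.3],
  [4,0,2.3],
  [4,0,2.3],
  [4,0,2.3],
  [4,0,2.3],
  [4,0,2.3],
  [4,0,2.3],
  [0,0,0],
], yaw=[0,0,0,0,0,0,0,0,0,0,0,0])

```text
time_s: 2.4
ee_pos: [0.5981, -0.2546, 0.3125]
ee_rot: [-89.9, -0.0, 10.6]
wrist_force: [-1.6, -0.6, 0.4]
gripper_width: 0.0912
```

```bash
cat >> h.py <<'E'
C=np.array([.537,.039]);a=np.radians(10.75);X=np.array([np.cos(a),np.sin(a)]);Y=np.array([-X[1],X[0]])
def st():
    s=manip.read_state();p=s['ee_pos'][:2]-C; f=s['wrist_force']; print('wheel xy',(p@X).round(4),(p@Y).round(4),'z',s['ee_pos'][2].round(4),s['ee_rot'].round(2),'F',(f[:2]@X).round(1),(f[:2]@Y).round(1),f[2].round(1),'t',s['time_s'])
E
python3 -c "from h import *;st()"
```

```text
wheel xy 0.0052 -0.2998 z 0.3125 [-89.9   -0.    10.65] F -1.7 -0.3 0.4 t 2.4
```

Emit:
jog_arm([
  [0,2,0],
  [0,2,0],
  [0,2,0],
  [0,2,0],
  [0,2,0],
  [0,2,0],
  [0,1.2,0],
  [0,1,0],
  [0,0,0],
  [0,0,0],
], yaw=[0,0,0,0,0,0,0,0,0,0])

```text
time_s: 3.4
ee_pos: [0.5951, -0.2588, 0.1724]
ee_rot: [-90.0, -0.0, 10.6]
wrist_force: [-0.2, 0.4, 0.4]
gripper_width: 0.0913
```

Emit:
jog_arm([
  [0,0,0.5],
  [0,0,0.5],
  [0,0,0.5],
  [0,0,0.5],
  [0,0,0.5],
  [0,0,0.5],
  [0,0,0.5],
  [0,0,0.5],
  [0,0,0],
], yaw=[0,0,0,0,0,0,0,0,0])

```text
time_s: 4.3
ee_pos: [0.5875, -0.2188, 0.172]
ee_rot: [-90.0, 0.0, 10.7]
wrist_force: [0.7, -0.1, -0.2]
gripper_width: 0.0911
```

```bash
python3 - <<'E'
from h import *
st()
im,d=snap('top','top1'); snap('scene','scene1')
cv2.imwrite('pics/c2.png',cv2.resize(cv2.imread('pics/top1.png')[100:280,150:370],None,fx=3,fy=3,interpolation=cv2.INTER_CUBIC))
E
```

```text
wheel xy 0.0015 -0.2627 z 0.172 [-89.99   0.    10.7 ] F 0.7 -0.2 -0.2 t 4.3
```

View pics/c2.png

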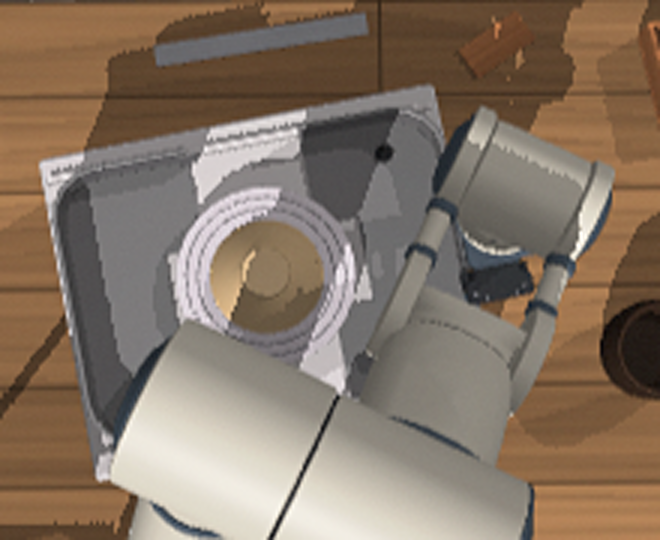

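View pics/scene1.png

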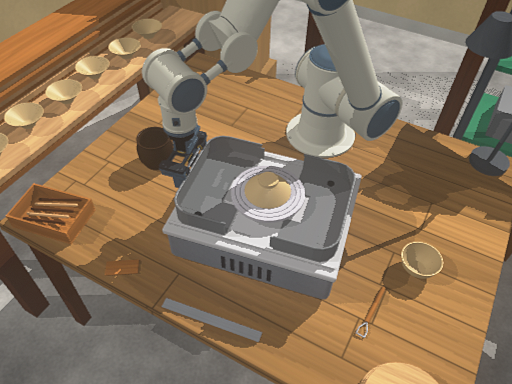

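The jaws lie along the right end wall, just outside it (scene px ~185,165), with no contact yet. I'll push slowly.

Emit:
jog_arm([
  [0,0,0.3],
  [0,0,0.3],
  [0,0,0.3],
  [0,0,0.3],
  [0,0,0.3],
  [0,0,0.3],
  [0,0,0.3],
  [0,0,0.3],
  [0,0,0.3],
  [0,0,0.3],
], yaw=[0,0,0,0,0,0,0,0,0,0])

```text
time_s: 5.4
ee_pos: [0.5819, -0.1896, 0.1719]
ee_rot: [-90.0, -0.0, 10.7]
wrist_force: [0.3, -2.7, -0.6]
gripper_width: 0.0912
```

```bash
python3 -c "from h import *;st()"
```

```text
wheel xy 0.0015 -0.233 z 0.1719 [-90.    -0.    10.68] F -0.2 -2.7 -0.6 t 5.4
```

Emit:
jog_arm([
  [0,0,0.3],
  [0,0,0.3],
  [0,0,0.3],
  [0,0,0.3],
  [0,0,0.3],
  [0,0,0.3],
  [0,0,0.3],
  [0,0,0.3],
  [0,0,0.3],
  [0,0,0.3],
  [0,0,0.3],
  [0,0,0.3],
], yaw=[0,0,0,0,0,0,0,0,0,0,0,0])

```text
time_s: 6.6
ee_pos: [0.5752, -0.1542, 0.1719]
ee_rot: [-90.0, 0.0, 10.7]
wrist_force: [-0.1, -3.3, -2.4]
gripper_width: 0.0911
```

```bash
python3 - <<'E'
from h import *
st()
im,d=snap('scene','scene2'); W=world('scene',d)
z=W[...,2];q=W[...,:2]-C;x=q@X;y=q@Y
for lo in (-.16,-.1,.0,.1):
  m=(z>.213)&(z<.224)&(x>lo)&(x<lo+.05)&(y<-.12)&(y>-.27); print(lo,m.sum(),np.percentile(y[m],[2,20,50,80,98]).round(4) if m.sum() else '')
cv2.imwrite('pics/c3.png',cv2.resize(cv2.imread('pics/scene2.png')[120:300,140:380],None,fx=3,fy=3,interpolation=cv2.INTER_CUBIC))
E
```

```text
wheel xy 0.0015 -0.197 z 0.1719 [-90.     0.    10.68] F -0.7 -3.2 -2.4 t 6.6
-0.16 50 [-0.1694 -0.1662 -0.1552 -0.138  -0.1209]
-0.1 16 [-0.1756 -0.1732 -0.1724 -0.171  -0.1695]
0.0 10 [-0.1745 -0.1722 -0.1709 -0.1702 -0.1696]
0.1 37 [-0.1763 -0.1731 -0.1698 -0.1652 -0.1599]
```

View pics/c3.png

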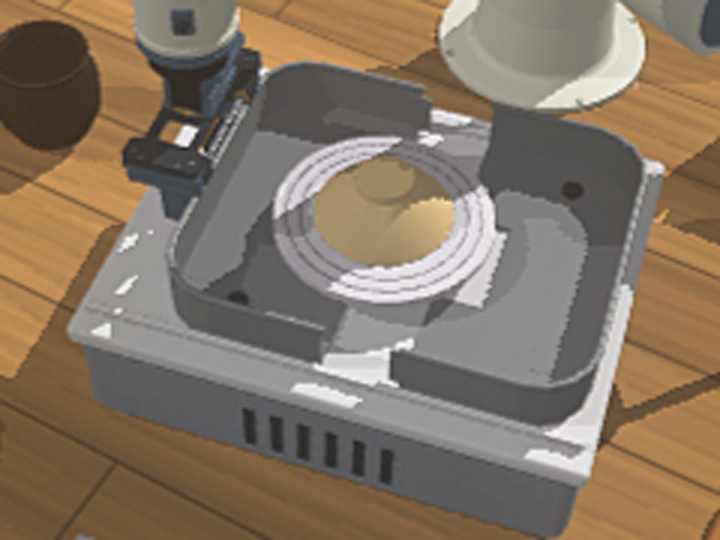

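Emit:
jog_arm([
  [0,0,0.1],
  [0,0,0.1],
  [0,0,0.1],
  [0,0,0],
], yaw=[0,0,0,0])

```text
time_s: 7.05
ee_pos: [0.5747, -0.1514, 0.1719]
ee_rot: [-90.0, -0.0, 10.7]
wrist_force: [0.7, -2.6, -0.4]
gripper_width: 0.0912
```

Emit:
jog_arm([
  [0,0,0.1],
  [0,0,0],
], yaw=[0,0])

```text
time_s: 7.25
ee_pos: [0.5746, -0.1505, 0.1719]
ee_rot: [-90.0, -0.0, 10.7]
wrist_force: [0.5, -3.2, -0.2]
gripper_width: 0.0911
```

Emit:
jog_arm([
  [0,0,0.1],
  [0,0,0],
], yaw=[0,0])

```text
time_s: 7.45
ee_pos: [0.5744, -0.1495, 0.1719]
ee_rot: [-90.0, -0.0, 10.7]
wrist_force: [0.6, -3.9, -0.4]
gripper_width: 0.0913
```

```bash
python3 -c "from h import *;st()"
```

```text
wheel xy 0.0016 -0.1922 z 0.1719 [-90.    -0.    10.68] F -0.2 -3.9 -0.4 t 7.45
```

Emit:
jog_arm([
  [0,0,0.1],
  [0,0,0],
], yaw=[0,0])

```text
time_s: 7.65
ee_pos: [0.5742, -0.1485, 0.1719]
ee_rot: [-90.0, -0.0, 10.7]
wrist_force: [0.5, -3.0, -0.8]
gripper_width: 0.0914
```

```bash
python3 - <<'E'
from h import *
st()
im,d=snap('scene','scene3'); W=world('scene',d)
z=W[...,2];q=W[...,:2]-C;x=q@X;y=q@Y
for lo in (-.1,.0,.05):
  m=(z>.213)&(z<.224)&(x>lo)&(x<lo+.05)&(y<-.12)&(y>-.27); print(lo,m.sum(),np.percentile(y[m],[2,20,50,80,98]).round(4) if m.sum() else '')
m=(z>.213)&(z<.224)&(x>-.1)&(x<.1)&(y>.18)&(y<.27);print('left ref (mid true .236)',np.percentile(y[m],[2,20,50,80,98]).round(4))
E
```

```text
wheel xy 0.0016 -0.1911 z 0.1719 [-90.    -0.    10.68] F -0.0 -3.1 -0.8 t 7.65
-0.1 17 [-0.171  -0.1689 -0.1662 -0.1648 -0.1642]
0.0 13 [-0.17   -0.1686 -0.1663 -0.1648 -0.1642]
0.05 46 [-0.2053 -0.1876 -0.1694 -0.166  -0.1646]
left ref (mid true .236) [0.2342 0.2354 0.2376 0.2397 0.241 ]
```

Emit:
jog_arm([
  [0,0,0.1],
  [0,0,0],
], yaw=[0,0])

```text
time_s: 7.9
ee_pos: [0.574, -0.1475, 0.172]
ee_rot: [-90.0, -0.0, 10.7]
wrist_force: [0.2, -3.3, -0.2]
gripper_width: 0.0913
```

Emit:
jog_arm([
  [0,0,0.1],
  [0,0,0],
], yaw=[0,0])

```text
time_s: 8.1
ee_pos: [0.5738, -0.1465, 0.1719]
ee_rot: [-90.0, -0.0, 10.7]
wrist_force: [0.9, -3.5, 1.0]
gripper_width: 0.0907
```

Emit:
jog_arm([
  [0,0,0.1],
  [0,0,0],
], yaw=[0,0])

```text
time_s: 8.3
ee_pos: [0.5736, -0.1456, 0.1719]
ee_rot: [-90.0, -0.0, 10.7]
wrist_force: [-0.4, -3.9, 0.4]
gripper_width: 0.091
```

```bash
python3 - <<'E'
from h import *
st()
im,d=snap('scene','scene4'); W=world('scene',d)
z=W[...,2];q=W[...,:2]-C;x=q@X;y=q@Y
for lo in (-.1,.0,.05):
  m=(z>.213)&(z<.224)&(x>lo)&(x<lo+.05)&(y<-.12)&(y>-.27); print(lo,m.sum(),np.percentile(y[m],[2,20,50,80,98]).round(4) if m.sum() else '')
cv2.imwrite('pics/c4.png',cv2.resize(cv2.imread('pics/scene4.png')[120:300,140:380],None,fx=3,fy=3,interpolation=cv2.INTER_CUBIC))
E
```

```text
wheel xy 0.0016 -0.1882 z 0.1719 [-90.    -0.    10.68] F -1.2 -3.8 0.4 t 8.3
-0.1 15 [-0.1689 -0.1669 -0.1641 -0.1617 -0.1606]
0.0 11 [-0.1671 -0.1657 -0.1636 -0.1626 -0.1621]
0.05 47 [-0.1993 -0.1861 -0.1668 -0.163  -0.1617]
```

View pics/c4.png

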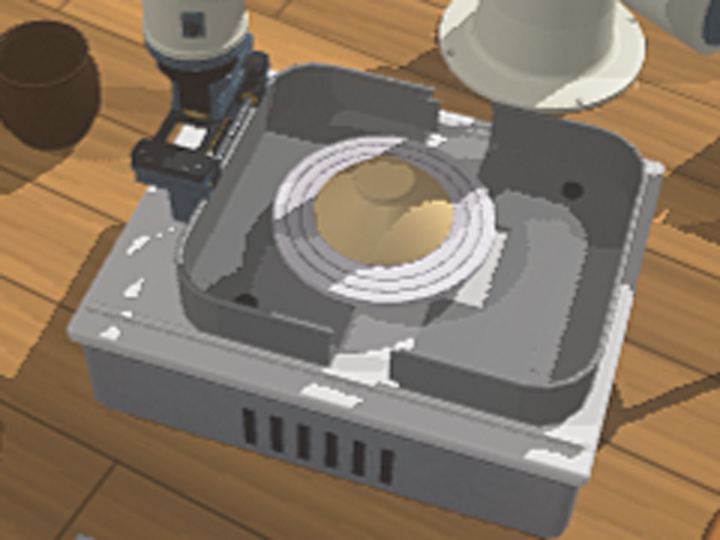

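Emit:
jog_arm([
  [0,0,0.1],
  [0,0,0],
], yaw=[0,0])

```text
time_s: 8.55
ee_pos: [0.5734, -0.1446, 0.1719]
ee_rot: [-90.0, 0.0, 10.7]
wrist_force: [0.9, -3.7, 0.8]
gripper_width: 0.0915
```

Emit:
jog_arm([
  [0,0,0.1],
  [0,0,0],
], yaw=[0,0])

```text
time_s: 8.75
ee_pos: [0.5735, -0.1445, 0.172]
ee_rot: [-90.1, -0.0, 10.7]
wrist_force: [2.3, -10.4, -1.6]
gripper_width: 0.091
```

Emit:
jog_arm([
  [0,0,-0.5],
  [0,0,-1.5],
  [0,0,-1],
  [0,-3,0],
  [0,-3,0],
  [0,-3,0],
  [0,-3,0],
  [0,-3,0],
  [0,-3,0],
  [0,0,0],
], yaw=[0,0,0,0,0,0,0,0,0,0])

```text
time_s: 9.75
ee_pos: [0.5802, -0.1744, 0.3561]
ee_rot: [-90.2, -0.3, 10.7]
wrist_force: [-0.2, -0.7, -0.5]
gripper_width: 0.091
```

Emit:
jog_arm([
  [0,0,4.5],
  [0,0,4.5],
  [0,0,4.5],
  [0,0,4.5],
  [0,0,4.5],
  [0,0,4.5],
  [0,0,4.5],
  [0,0,4.5],
  [0,0,4.5],
  [0,0,4.5],
  [0,0,4.5],
  [0,0,0],
], yaw=[0,0,0,0,0,0,0,0,0,0,0,0])

```text
time_s: 10.95
ee_pos: [0.4859, 0.3173, 0.3509]
ee_rot: [-89.9, 0.1, 10.9]
wrist_force: [0.2, -1.4, -0.5]
gripper_width: 0.0912
```

```bash
python3 - <<'E'
from h import *
st()
im,d=snap('top','top2');W=world('top',d)
z=W[...,2];q=W[...,:2]-C;x=q@X;y=q@Y
for lo,hi in((-.1,-.05),(-.05,0),(0,.05),(.05,.1)):
    m=(z>.213)&(z<.226)&(x>lo)&(x<hi)&(y<-.14)&(y>-.27); print(lo,m.sum(),y[m].min() if m.any() else '',y[m].mean())
cv2.imwrite('pics/c5.png',cv2.resize(cv2.imread('pics/top2.png')[100:280,130:350],None,fx=3,fy=3,interpolation=cv2.INTER_CUBIC))
E
```

```text
wheel xy 0.0017 0.283 z 0.3509 [-8.993e+01  7.000e-02  1.091e+01] F -0.1 -1.4 -0.5 t 10.95
-0.1 22 -0.16885437207341056 -0.16575262264824805
-0.05 26 -0.16893913967818122 -0.16563839527077248
0 25 -0.16936080667071257 -0.16564437240549768
0.05 24 -0.16957450899602294 -0.16579690797838648
```

View pics/c5.png

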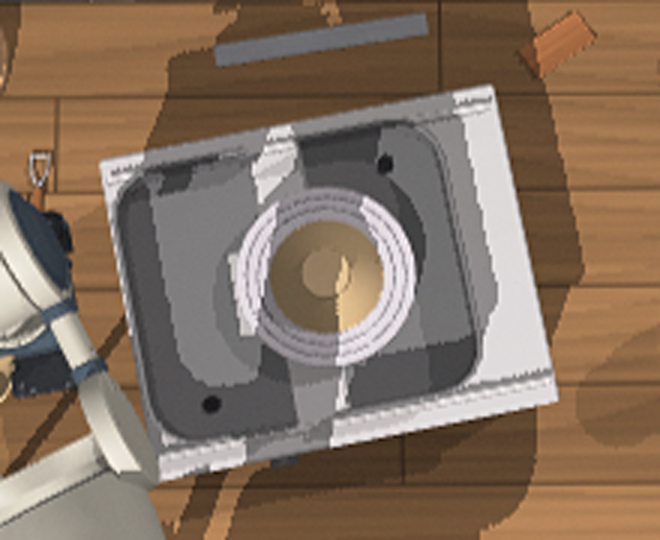

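The right half is home: its end wall measures -0.169 m all along and is straight (right wall at c5 px ~475,270). Now the left half.

Emit:
jog_arm([
  [0,3,0],
  [0,3,0],
  [0,3,0],
  [0,3,0],
  [0,3,0],
  [0,1.9,0],
  [0,1,0],
  [0,0,0],
  [0,0,0],
], yaw=[0,0,0,0,0,0,0,0,0])

```text
time_s: 11.9
ee_pos: [0.4877, 0.313, 0.1737]
ee_rot: [-90.0, -0.0, 10.7]
wrist_force: [-0.3, 0.1, -0.3]
gripper_width: 0.091
```

Emit:
jog_arm([
  [0,0,-0.3],
  [0,0,-0.3],
  [0,0,-0.3],
  [0,0,-0.3],
  [0,0,-0.3],
  [0,0,-0.3],
  [0,0,-0.3],
  [0,0,-0.3],
  [0,0,-0.3],
  [0,0,-0.3],
  [0,0,-0.3],
  [0,0,-0.3],
], yaw=[0,0,0,0,0,0,0,0,0,0,0,0])

```text
time_s: 13.1
ee_pos: [0.4938, 0.2777, 0.1729]
ee_rot: [-90.0, -0.0, 10.7]
wrist_force: [-1.1, 4.7, -0.9]
gripper_width: 0.0913
```

```bash
python3 -c "from h import *;st()"
```

```text
wheel xy 0.0021 0.2426 z 0.1729 [-89.99  -0.    10.68] F -0.2 4.8 -0.9 t 13.1
```

Sliding at about 5 N. There are 5 cm to go.

Emit:
jog_arm([
  [0,0,-0.3],
  [0,0,-0.3],
  [0,0,-0.3],
  [0,0,-0.3],
  [0,0,-0.3],
  [0,0,-0.3],
  [0,0,-0.3],
  [0,0,-0.3],
  [0,0,-0.3],
  [0,0,-0.3],
  [0,0,-0.3],
  [0,0,-0.3],
], yaw=[0,0,0,0,0,0,0,0,0,0,0,0])

```text
time_s: 14.3
ee_pos: [0.5004, 0.2422, 0.1729]
ee_rot: [-90.0, 0.0, 10.7]
wrist_force: [-0.4, 4.0, -1.5]
gripper_width: 0.0911
```

Emit:
jog_arm([
  [0,0,-0.2],
  [0,0,-0.2],
  [0,0,-0.2],
  [0,0,-0.2],
  [0,0,-0.1],
  [0,0,0],
], yaw=[0,0,0,0,0,0])

```text
time_s: 14.9
ee_pos: [0.5021, 0.2334, 0.1729]
ee_rot: [-90.0, 0.0, 10.7]
wrist_force: [-0.4, 0.1, -0.2]
gripper_width: 0.0915
```

```bash
python3 -c "from h import *;st()"
```

```text
wheel xy 0.002 0.1975 z 0.1729 [-90.02   0.    10.68] F -0.4 0.2 -0.2 t 14.9
```

Emit:
jog_arm([
  [0,0,-0.1],
  [0,0,-0.1],
  [0,0,-0.1],
  [0,0,0],
], yaw=[0,0,0,0])

```text
time_s: 15.3
ee_pos: [0.5027, 0.2306, 0.1729]
ee_rot: [-90.0, -0.0, 10.7]
wrist_force: [-1.1, 2.5, 0.6]
gripper_width: 0.091
```

Emit:
jog_arm([
  [0,0,-0.1],
  [0,0,-0.1],
  [0,0,0],
], yaw=[0,0,0])

```text
time_s: 15.6
ee_pos: [0.5031, 0.2286, 0.1729]
ee_rot: [-90.0, -0.0, 10.7]
wrist_force: [-1.5, 2.5, -1.5]
gripper_width: 0.0913
```

Emit:
jog_arm([
  [0,0,-0.1],
  [0,0,0],
], yaw=[0,0])

```text
time_s: 15.8
ee_pos: [0.5032, 0.2276, 0.173]
ee_rot: [-90.0, -0.0, 10.7]
wrist_force: [-0.3, 2.6, -0.6]
gripper_width: 0.0913
```

Emit:
jog_arm([
  [0,0,-0.1],
  [0,0,0],
], yaw=[0,0])

```text
time_s: 16.0
ee_pos: [0.5034, 0.2267, 0.1729]
ee_rot: [-90.0, -0.0, 10.7]
wrist_force: [-0.4, 2.6, 0.1]
gripper_width: 0.0912
```

Emit:
jog_arm([
  [0,0,-0.1],
  [0,0,0],
], yaw=[0,0])

```text
time_s: 16.2
ee_pos: [0.5036, 0.2257, 0.1729]
ee_rot: [-90.0, -0.0, 10.7]
wrist_force: [-0.3, 2.7, -0.6]
gripper_width: 0.0913
```

```bash
python3 - <<'E'
from h import *
st()
im,d=snap('scene','scene6')
cv2.imwrite('pics/c6.png',cv2.resize(cv2.imread('pics/scene6.png')[120:300,140:380],None,fx=3,fy=3,interpolation=cv2.INTER_CUBIC))
E
```

```text
wheel xy 0.002 0.1896 z 0.1729 [-90.01  -0.    10.68] F 0.2 2.7 -0.6 t 16.2
```

View pics/c6.png

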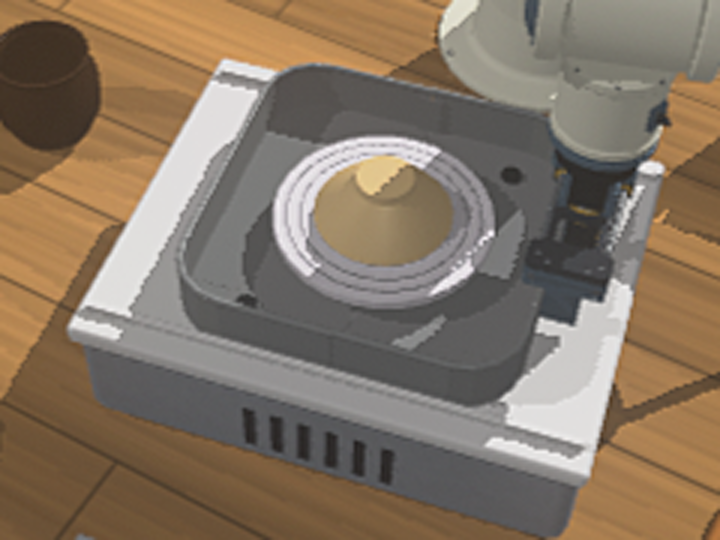

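Nearly shut; only a faint seam line is left (c6 px ~362,345). I'll continue to the stop.

Emit:
jog_arm([
  [0,0,-0.1],
  [0,0,0],
], yaw=[0,0])

```text
time_s: 16.45
ee_pos: [0.5038, 0.2247, 0.1729]
ee_rot: [-90.0, 0.0, 10.7]
wrist_force: [-0.6, 3.3, -0.9]
gripper_width: 0.0913
```

Emit:
jog_arm([
  [0,0,-0.1],
  [0,0,0],
], yaw=[0,0])

```text
time_s: 16.65
ee_pos: [0.504, 0.2239, 0.1729]
ee_rot: [-90.0, -0.0, 10.7]
wrist_force: [-1.0, 3.0, -0.6]
gripper_width: 0.0913
```

Emit:
jog_arm([
  [0,0,-0.1],
  [0,0,0],
], yaw=[0,0])

```text
time_s: 16.85
ee_pos: [0.5041, 0.2231, 0.173]
ee_rot: [-90.0, -0.0, 10.7]
wrist_force: [-1.1, 6.9, -1.0]
gripper_width: 0.0916
```

Emit:
jog_arm([
  [0,0,0],
  [0,0,0],
], yaw=[0,0])

```text
time_s: 17.05
ee_pos: [0.5041, 0.2232, 0.1729]
ee_rot: [-90.0, -0.0, 10.7]
wrist_force: [-1.1, 5.9, 0.0]
gripper_width: 0.0914
```

```bash
python3 -c "from h import *;st()"
```

```text
wheel xy 0.002 0.1871 z 0.1729 [-8.997e+01 -1.000e-02  1.069e+01] F 0.0 6.0 0.0 t 17.05
```

Emit:
jog_arm([
  [0,0,-0.1],
  [0,0,0],
], yaw=[0,0])

```text
time_s: 17.25
ee_pos: [0.5042, 0.2222, 0.1729]
ee_rot: [-90.0, -0.0, 10.7]
wrist_force: [-1.5, 7.8, -1.6]
gripper_width: 0.091
```

Emit:
jog_arm([
  [0,0,0.5],
  [0,0,1.5],
  [0,0,1],
  [0,-3,0],
  [0,-3,0],
  [0,-3,0],
  [0,-3,0],
  [0,0,4],
  [0,0,4],
  [0,0,4],
  [0,0,0],
], yaw=[0,0,0,0,0,0,0,0,0,0,0])

```text
time_s: 18.35
ee_pos: [0.4749, 0.3739, 0.2927]
ee_rot: [-89.9, -0.0, 10.9]
wrist_force: [0.3, -2.2, -0.4]
gripper_width: 0.0911
```

```bash
python3 - <<'E'
from h import *
st()
im,d=snap('top','top7');W=world('top',d)
z=W[...,2];q=W[...,:2]-C;x=q@X;y=q@Y
for sg in(1,-1):
  for lo,hi in((-.1,-.05),(-.05,0),(0,.05),(.05,.1)):
    m=(z>.213)&(z<.226)&(x>lo)&(x<hi)&(sg*y>.14)&(sg*y<.2); print(sg,lo,m.sum(),abs(y[m]).max().round(4) if m.any() else '',y[m].mean().round(4))
v,u=np.mgrid[0:384,0:512]
f=(z>.205)&(z<.23)&(abs(x)<.18)&(abs(y)<.19)&(np.hypot(x,y)>.14)
print(cv2.minAreaRect(W[f][:,:2].astype(np.float32)), z[f].max())
b=(z>.235)&(z<.27)&(np.hypot(x,y)<.08); print('bowl',b.sum(),W[b].mean(0))
d0=np.load('pics/top0.npy');W0=world('top',d0)
for n,(uu,vv,r) in dict(crock=(368,215,22),rice=(119,224,20)).items():
  for w in(W0,W):
    m=(np.hypot(u-uu,v-vv)<r)&(w[...,2]>.03); print(n,m.sum(),w[m].mean(0))
snap('scene','scene7')
A=cv2.resize(cv2.imread('pics/scene7.png')[120:300,140:380],None,fx=3.3,fy=3.3,interpolation=cv2.INTER_CUBIC);cv2.imwrite('pics/c7.png',A)
E
```

```text
wheel xy 0.0015 0.3406 z 0.2927 [-89.94  -0.    10.91] F -0.1 -2.2 -0.4 t 18.35
1 -0.1 25 0.1707 0.1668
1 -0.05 25 0.1707 0.1668
1 0 27 0.1709 0.1667
1 0.05 25 0.1704 0.1668
-1 -0.1 26 0.1708 -0.1674
-1 -0.05 24 0.1714 -0.1678
-1 0 25 0.171 -0.1674
-1 0.05 24 0.1713 -0.1678
((0.5381117463111877, 0.03890542685985565), (0.34316548705101013, 0.34227871894836426), 10.835125923156738) 0.22948620854464027
bowl 396 [0.53557999 0.03819074 0.24662874]
crock 557 [ 0.44640178 -0.45606898  0.10493674]
crock 558 [ 0.44688398 -0.45577102  0.10772003]
rice 308 [0.43182801 0.52746324 0.06420743]
rice 916 [0.42485805 0.37361958 0.48998852]
```

View pics/c7.png

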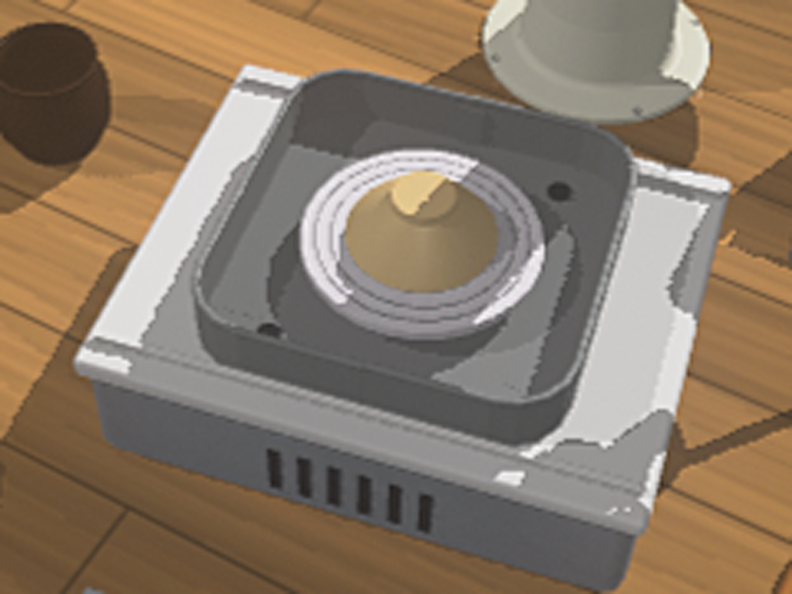

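View pics/top7.png

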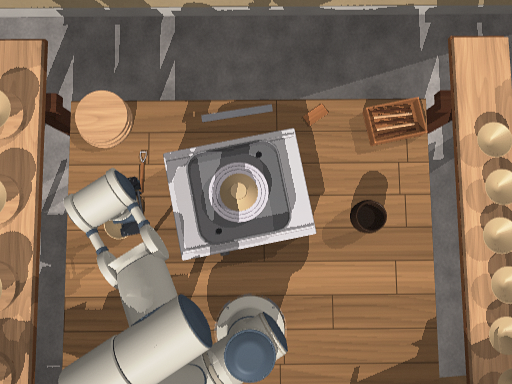

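```bash
python3 - <<'E'
from h import *
d=np.load('pics/top7.npy');W=world('top',d)
z=W[...,2];q=W[...,:2]-C;x=q@X;y=q@Y
for sg in(1,-1):
  for xs in(1,-1):
    m=(z>.213)&(z<.226)&(xs*x>.155)&(xs*x<.18)&(sg*y>.005)&(sg*y<.1); print(sg,xs,m.sum(),x[m].mean().round(4),abs(x[m]).max().round(4))
s=cv2.imread('pics/scene0.png')[240:345,340:450];t=cv2.imread('pics/scene7.png')[240:345,340:450]
cv2.imwrite('pics/c8.png',cv2.resize(np.hstack([s,t]),None,fx=3,fy=3))
E
```

```text
1 1 53 0.1672 0.1716
1 -1 48 -0.1672 0.1706
-1 1 50 0.1677 0.1728
-1 -1 49 -0.1662 0.1693
```

View pics/c8.png

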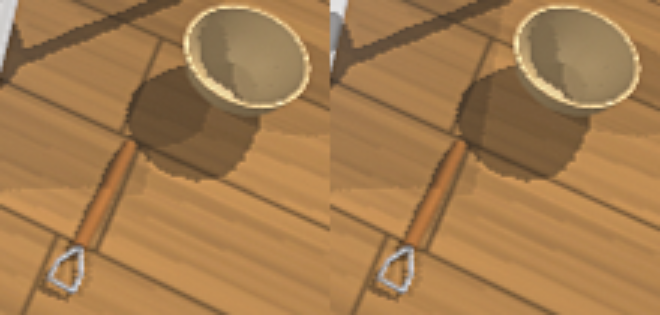

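The sideways offset between the halves is under 1 mm. The rice bowl and loop tool look the same before and after.

```bash
python3 -c "
from bench import manip
print(manip.close_job())"
```

```text
the job is handed in; nothing more can be done
None
```

I pushed both halves of the splash pan shut around the wheel head and handed the job in at about 18.5 s. I used the opened fingertips low on each end wall, right half first. Sliding took about 3–5 N; the right half came up against its stop at about 10 N and the left at about 8 N.

Last checks, all from the camera images:

- **Seam:** the outer faces are at +0.1707 m and -0.171 m from the axis, against a target of 0.170 m, and straight along their length. The outline measures 342 × 343 mm for a 340 mm square pan. No gap shows in the picture, and the halves are offset sideways by under 1 mm.
- **Bowl on the wheel head:** shifted by less than 1 mm, within measuring noise.
- **Crock:** unmoved to within 1 mm.
- **Rice bowl and loop tool:** the arm hid the rice bowl from the top camera, so its depth check was not usable. I compared before and after pictures from the scene camera instead, and both look unchanged.

The gripper was clear of everything at hand-in.

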